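# Dispense a wooden bead into the pouring pan

### The arm

A 6-joint arm with a two-finger parallel gripper is mounted at the origin on the work surface. World frame = base frame: x ahead of the robot, y to its left, z up, the work surface at z = 0. Lengths are in mm, angles in rad, forces in N, time in s.
With the tool pointing down it reaches from about 150 to 775 mm from the base axis. Payload 6.1 kg.
Tool frame: the origin (TCP) lies midway between the tips of the shut fingers; the grasp point (between the pads) lies arm.hold_point_z behind it (arm.hold_point_z is the distance from the TCP to the grasp point, in mm); z points along the fingers, y is the line along which they close (so a half turn about z gives the same grasp; the last joint's range is limited). The gripper opens to 85 mm and grips with 20 to 120 N. Pads are 22 mm wide; open, the fingers measure 114 mm over their backs; the gripper's body (76 mm by 85 mm) begins 54 mm behind the grasp point. The pads swing forward as they close: fully open they stand 13 mm farther back than shut.
Start: joints at [-1.126, 0.126, -0.04, 1.405, 0, 1.571], TCP at [225.887, -473.902, 198.095] pointing down, gripper open.
Joint ranges: [-2.72, 2.72], [-0.95, 1.95], [-1.27, 1.35], [-1.78, 2.02], [-1.46, 1.47], [-3.14, 3.14]. Speed limits (rad/s): [2.39, 2.39, 3.01, 3.14, 3.14, 3.14].

### API

Orientations are given as a unit quaternion [x, y, z, w].
In Python, from plant import arm gives the robot as it stands.
- The arm moves only by the shell command python3 -m crank 'ROWS' [FORCE]. ROWS is text: rows parted by semicolons, each of 7 numbers parted by spaces: the turn, a rotation vector about the tool's x, y, z each as a share of 0.15 rad, from -1 to 1, then the shift along the tool's x, y, z each as a share of 0.02 m, from -1 to 1, then the opening, from 0 (shut) to 1 (fully open). A call has 1 to 8 rows; each row shifts and turns the commanded pose from where the row before left it, along the tool's axes as they then stand; what a row does not reach is not made up. A row lasts 1/10 s, in which the tool goes at most 50 mm and 8.59 degrees, less where a joint would pass 70% of its speed; a pose out of reach is approached as far as the arm can. A call with a number of a shift or a turn outside -1 to 1 is refused whole. A call with a gripper value outside its range is refused whole. The fingers move at their own pace and stop on an object; FORCE is the grip in N (left out, the last holds). Time passes only in rows, so rows that do not move let the fingers close. It gives the time, the measured TCP pose, the force, the opening and the grip force at its end, in the units of the state.
- arm.get_state(): the state, without advancing time (a new reading comes with each control period).
- arm.grab_frame(name): name is "scene" or "top"; returns a dict with "color" (400x640x3 uint8, blue, green, red), "range_z" (400x640 float32, mm along the optical axis (not along the pixel's ray), 0 where there is no reading), "K" (3x3 intrinsics, pixels), "dist_coeffs" ([k1, k2, p1, p2, k3] as OpenCV has them; the pictures are not rectified), "extrinsics" (4x4, takes a point from world to camera coordinates). Camera axes: x right, y up, looking along -z (the intrinsics and any distortion apply to the point x, -y, -z); pixel columns grow to the right and rows downward; lengths in mm; the calibration is good to about 2 mm. A picture is of the moment at which its call begins.
- arm.hand_in(): hands the job in; it is judged then, once.
Trained networks look in a picture, given as the dict that the camera call returned (one of the last four; its "shot" number tells which), for a name from the list of things; names that differ only in an ending like _2 or _b are one class to them, and where a whole thing is asked for, a point or a joint stands for the part that bears it (a point fixed in the world has none). Each returns a list of dicts, best first, with "p" (0 to 1); they miss things now and then, are a little off and sometimes report something else, mostly with a low value. They report only what shows in the picture. A call takes as long as a camera call.
- arm.regions_of(label, picture): "mask" (400x640 bool, what is visible of it) and "rect" ([left, top, width, height] in pixels, round what is visible of it).
- arm.tip_of(label, picture): "location" ([column, row] in pixels: a listed point, or the origin of a listed thing).
The state is a dict: "t": time; "joint_pos": joint angles; "joint_velocities": joint speeds; "joint_torque": joint torques, N m; "position": TCP position; "tcp_rot": TCP orientation; "ft_force": force on the tool from outside, world axes, zero at the start; "torque": the same for the moment, N m; "grip_width": opening from 0.0 (shut) to 1.0 (fully open); "gripper_force": force on a finger pad.
Only numpy, scipy, OpenCV 4.12 (cv2) and the standard library are available. Lean on these libraries where they do the work, as an engineer would, in place of code of your own. Each camera call takes 0.05 s, during which the arm holds its last target. There are 200 camera calls.

### The job

Stand the small steel pouring pan on the bead dispenser's base plate, centred under its spout, and let go of it. Then press the dispenser's slanted plunger all the way down to its stop so that the bead drops into the pan, and let the plunger spring back up. Leave the pan standing there with the bead in it, and do not disturb the mug, the clear cup or the pigment jar.

Things in the scene. Friction and masses are not known exactly. Their poses are not given: they have to be found in the camera images.
- dispenser: Fixed bead dispenser, 400 mm tall. Origin on the table; front = its -x side (towards the robot, turned up to 0.3 rad), z up. Base plate 6 mm thick: x -125 to 80, y -60 to 60 mm. Two plywood cheeks behind the pan's place (x -23 to 67, y -29 to 29, up to z 211 mm) carry a sloping chute ending in a steel spout (x -95 to -60, y -18 to 18, z 90 to 142 mm).
- hopper_edge (a point): Middle of the lower front edge of the bead hopper that overhangs the plunger: x -33, y 0, z 335 mm in the dispenser's frame. The hopper reaches back from here to x 79 mm, y -62 to 62, z 335 to 398 mm, so the tool cannot come to the plunger head straight from above.
- spout (a point): Centre of the spout's downward opening (30 x 30 mm inside), 90 mm above the table; at x -76.5, y 0 mm in the dispenser's frame. The bead falls straight down from here.
- stand (a point): The point on the base plate's upper face straight below the spout, 6 mm above the table: where the middle of the pan's underside belongs.
- plunger_top (a point): Centre of the flat top of the plunger head (black disc, 36 mm across, 12 mm thick, on a 12 mm stem); moves with it. Its z axis is the plunger's axis, pointing out of the head, up and to the dispenser's front, 35 degrees from vertical. Unpressed: x -41, y 0, z 235 mm in the dispenser's frame. Press along -z of this point.
- plunger (a joint): Plunger travel along its axis in m: 0 = up (unpressed), 0.020 = down at its stop. Spring: 2 N at the start, 7 N at the stop. It opens a gate in the chute; the bead is let go only in the last fifth of the travel.
- pan: Small open steel pouring pan, round, outer diameter 66 mm at the foot and 72 mm at the rim, 55 mm high, inner floor 4 mm up, 160 g. Origin: centre of its underside, z up. A straight flat handle 14 mm wide and 12 mm thick (z 38 to 50 mm) points along the pan's -x axis, from x -34 to -134 mm.
- pan_grip (a point): Point in the middle of the pan's handle to grip it: x -95, y 0, z 44 mm in the pan's frame; axes as the pan's. The handle is 14 mm wide along y.
- bead: Wooden bead (ball), 22 mm across, 12 g; origin at its centre. At the start it lies inside the chute behind the gate, about 142 mm above the table.
- mug: White mug, 80 mm across with a handle, 85 mm high. Origin: centre of its underside. Bystander; it stands on the robot's other side from the pan (pan left and mug right, or the reverse).
- clear_cup: Clear plastic cup, 84 mm across at the rim, 100 mm high. Origin: centre of its underside. Bystander.
- pigment: Small amber jar with black cap, 48 mm across, 75 mm high. Origin: centre of its underside. Bystander.

How it is judged (in metres and radians):
On the way, in this order (a step that is already met when the one before it is completed fails the run):
1. the pan stands on the base plate under the spout (within 20 mm of centred), upright and let go, with the plunger not yet pressed (horizontal distance between pan and spout below 0.02 m and z of pan in the frame of dispenser between 0.003 and 0.01 m and angle between pan's own z axis and vertical below 0.1 rad and contact force between the fingers and pan below 0.2 N and linear speed of pan below 0.02 m/s and value of joint plunger below 0.004 m), for 0.2 s.
2. the plunger is pressed down to its stop (18.5 mm or more of its 20 mm) (value of joint plunger above 0.0185 m), for 0.1 s.
At the end, for the whole second after the job is handed in: The bead lies in the pan; the pan stands upright (within 0.1 rad) and at rest on the base plate, its middle within 25 mm of straight below the spout; the plunger is back up (within 2 mm) (value of joint plunger below 0.002 m and horizontal distance between bead and pan below 0.033 m and z of bead in the frame of pan between 0.005 and 0.04 m and horizontal distance between pan and spout below 0.025 m and z of pan in the frame of dispenser between 0.003 and 0.01 m and angle between pan's own z axis and vertical below 0.1 rad and linear speed of pan below 0.02 m/s); the robot touches nothing.
It fails at once if the mug, the clear cup or the pigment jar is moved by more than 30 mm or tipped over (distance of any of mug, clear_cup, pigment from where it was at the start of the episode above 0.03 m or angle between any of mug, clear_cup, pigment's own z axis and vertical above 0.5 rad).
It also fails if it takes over 48 s, if anything falls off the work surface, if the arm or the gripper's body presses on something with over 40 N, if the wrist force passes 120 N, or if a joint passes its speed limit or range.

## Working session

There is one attempt and no reset: what is moved stays moved. The work goes in short steps, Python scripts to look and compute and a shell command to move; the robot and the scene stay as the last step left them, time stands still between calls to the robot, and variables do not carry over. Pictures are saved under pics/ and viewed, at most 10 in all, crops included, and the job is handed in when it is done.

```bash
mkdir -p pics; ls
cat > h.py <<'E'
import numpy as np, cv2
from plant import arm
from scipy.spatial.transform import Rotation as R
def unproj(f,uv,d):
    uv=np.array(uv,float).reshape(-1,1,2)
    n=cv2.undistortPoints(uv,np.array(f["K"],float),np.array(f["dist_coeffs"],float)).reshape(-1,2)
    d=np.array(d,float).reshape(-1)
    pc=np.c_[n[:,0]*d,-n[:,1]*d,-d,np.ones(len(d))]
    return (np.linalg.inv(f["extrinsics"])@pc.T).T[:,:3]
def at_z(f,uv,z):
    a=unproj(f,uv,[100.])[0]; b=unproj(f,uv,[1000.])[0]
    return a+(b-a)*(z-a[2])/(b[2]-a[2])
def cloud(f,mask):
    v,u=np.nonzero(mask&(f["range_z"]>0)); return unproj(f,np.c_[u,v],f["range_z"][v,u])
E
python3 - <<'E'
from h import *
np.set_printoptions(precision=1,suppress=True)
print(arm.hold_point_z)
for n in("scene","top"):
    f=arm.grab_frame(n); cv2.imwrite(f"pics/{n}0.png",f["color"])
    print(n,np.linalg.inv(f["extrinsics"])[:3,3])
    for l in["pan","dispenser","mug","clear_cup","pigment"]:
        r=arm.regions_of(l,f)
        if r:
            c=cloud(f,r[0]["mask"]); print(l,r[0]["p"],r[0]["rect"],np.percentile(c,[2,50,98],axis=0).round().tolist() if len(c) else None)
    for l,z in dict(pan=0,pan_grip=44,hopper_edge=335,spout=90,stand=6,plunger_top=235,dispenser=0,mug=0,clear_cup=0,pigment=0).items():
        r=arm.tip_of(l,f)
        if r: print("  tip",l,round(r[0]["p"],2),np.round(r[0]["location"]),at_z(f,r[0]["location"],z))
E
```

```text
pics
18.700000000000003
scene [ 243.5  369.1 1179.2]
pan 0.88 [379.2, 178.4, 54.1, 30.7] [[405.0, -288.0, -2.0], [511.0, -257.0, 34.0], [552.0, -206.0, 56.0]]
dispenser 0.91 [265.3, 117.4, 89.5, 143.3] [[520.0, -58.0, -1.0], [640.0, 15.0, 209.0], [763.0, 59.0, 397.0]]
mug 0.71 [269.3, 294.6, 43.6, 37.8] [[428.0, 211.0, 1.0], [489.0, 241.0, 24.0], [523.0, 285.0, 86.0]]
clear_cup 0.86 [208.9, 224.3, 28.8, 37.6] [[718.0, 191.0, 0.0], [775.0, 225.0, 54.0], [797.0, 264.0, 101.0]]
pigment 0.66 [327.6, 142.8, 10.3, 21.6] [[725.0, -241.0, 2.0], [732.0, -221.0, 51.0], [756.0, -201.0, 78.0]]
  tip pan 0.88 [389. 199.] [ 514.2 -237.5    0. ]
  tip pan_grip 0.91 [419. 201.] [ 433.2 -270.8   44. ]
  tip hopper_edge 0.73 [314. 173.] [608.6   1.4 335. ]
  tip spout 0.68 [332. 228.] [552.   -7.7  90. ]
  tip stand 0.6 [328. 239.] [560.5  -3.9   6. ]
  tip plunger_top 0.7 [318. 195.] [599.6  -1.1 235. ]
  tip dispenser 0.68 [311. 226.] [630.1  -1.1   0. ]
  tip mug 0.72 [287. 318.] [485.1 248.5   0. ]
  tip clear_cup 0.88 [228. 253.] [747.6 232.8   0. ]
  tip pigment 0.42 [332. 161.] [ 740.1 -218.6  
[... 387 characters left out ...]
41.9] [[717.0, 188.0, -0.0], [768.0, 232.0, 47.0], [795.0, 264.0, 101.0]]
pigment 0.66 [398.0, 137.5, 25.2, 28.6] [[725.0, -245.0, -0.0], [742.0, -220.0, 71.0], [767.0, -201.0, 78.0]]
  tip pan 0.89 [416. 238.] [ 524.6 -245.4    0. ]
  tip pan_grip 0.55 [430. 275.] [ 429.5 -273.    44. ]
  tip hopper_edge 0.85 [322. 181.] [602.1   0.9 335. ]
  tip spout 0.73 [323. 220.] [555.  -5.  90.]
  tip stand 0.61 [320. 222.] [559.9   1.9   6. ]
  tip plunger_top 0.64 [323. 192.] [597.   -2.8 235. ]
  tip dispenser 0.95 [322. 192.] [639.9  -2.    0. ]
  tip mug 0.95 [228. 249.] [485.1 239.1   0. ]
  tip clear_cup 0.97 [236. 148.] [756.  232.5   0. ]
  tip pigment 0.57 [407. 154.] [ 746.9 -223.4    0. ]
```

View pictures.

Run:
```python
from h import *
from scipy.optimize import least_squares
np.set_printoptions(precision=2,suppress=True)
for n in("top","scene"):
    f=arm.grab_frame(n)
    c=cloud(f,np.ones((400,640),bool))
    rim=c[(abs(c[:,0]-515)<60)&(abs(c[:,1]+240)<60)&(c[:,2]>52)&(c[:,2]<62)]
    s=least_squares(lambda p:np.hypot(rim[:,0]-p[0],rim[:,1]-p[1])-35,[515,-240],loss="soft_l1")
    print(n,"rim",s.x,np.abs(s.fun).mean(),len(rim))
    h=c[(np.hypot(*(c[:,:2]-s.x).T)>45)&(np.hypot(*(c[:,:2]-s.x).T)<140)&(c[:,2]>42)&(c[:,2]<58)&(c[:,1]<-150)]
    m=h.mean(0); print("handle",m,len(h),np.linalg.svd(h-m,full_matrices=False)[2][0],"dir from centre",m[:2]-s.x)
    for lo,hi,w in((385,410,"hopper"),(3.5,10,"plate")):
        q=c[(c[:,2]>lo)&(c[:,2]<hi)&(c[:,0]>490)&(c[:,0]<740)&(abs(c[:,1])<90)]
        print(w,len(q),cv2.minAreaRect(q[:,:2].astype(np.float32)),q[:,2].mean())
        if w=="hopper":
            # side edges
            for sgn in(1,-1):
                b=[(x,sgn*np.max(sgn*q[abs(q[:,0]-x)<5,1])) for x in range(615,700,10) if (abs(q[:,0]-x)<5).any()]
                print(np.polyfit(*np.array(b).T,1))
a=[cv2.imread(f"pics/{n}0.png")[100:340,200:460] for n in("scene","top")]
cv2.imwrite("pics/both.png",cv2.resize(np.hstack(a),None,fx=1.5,fy=1.5))
```

```text
top rim [ 519.79 -242.62] 2.299337427958349 107
handle [ 434.46 -272.13   48.8 ] 207 [-0.94 -0.33 -0.  ] dir from centre [-85.33 -29.51]
hopper 624 ((658.1708984375, -2.2492599487304688), (105.34602355957031, 116.11151885986328), 1.2974827289581299) 393.96246416624354
[ 0.03 32.83]
[   0.07 -103.21]
plate 1711 ((606.8755493164062, 0.12148284912109375), (178.22332763671875, 232.30140686035156), 89.58750915527344) 6.073816967429049
scene rim [ 519.65 -239.25] 2.0872763135316936 71
handle [ 435.29 -268.55   47.75] 143 [-0.94 -0.34 -0.01] dir from centre [-84.37 -29.3 ]
hopper 627 ((658.9908447265625, 0.06858062744140625), (108.79904174804688, 118.0461196899414), 1.8198304176330566) 393.34739751243706
[ 0.03 41.59]
[  0.02 -68.95]
plate 1124 ((616.4152221679688, 0.3707733154296875), (245.66590881347656, 174.9989471435547), 0.31889596581459045) 5.984143005581767
```

View pics/both.png

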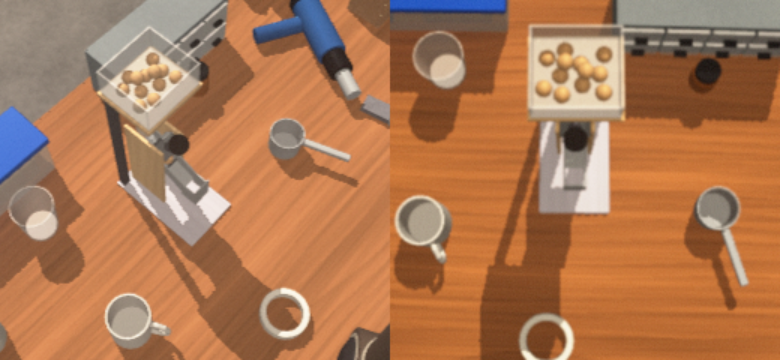

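```bash
cat >> h.py <<'E'
def to(p,Rt):
    """rows in tool axes: turn first (rotvec/0.15), then shift/20 in the turned axes"""
    np.set_printoptions(precision=2,suppress=True)
    s=arm.get_state(); r0=R.from_quat(s["tcp_rot"])
    print("t",s["t"],"pos",np.array(s["position"]),"F",np.array(s["ft_force"]),"grip",s["grip_width"],s["gripper_force"])
    d=np.array(p)-s["position"]
    print("turn",(r0.inv()*Rt).as_rotvec()/0.15,"shift(new axes)",Rt.inv().apply(d)/20,"shift(old)",r0.inv().apply(d)/20)
def down(yaw): # tool x at yaw, z down
    return R.from_euler("z",yaw)*R.from_euler("x",np.pi)
E
python3 - <<'E'
from h import *
s=arm.get_state(); print(R.from_quat(s["tcp_rot"]).as_matrix(),s["joint_pos"])
for k in(0,np.pi): to([430.5,-273,110],down(.342+k))
E
```

```text
[[ 9.02697313e-01  4.30276142e-01 -4.22365858e-05]
 [ 4.30276144e-01 -9.02697311e-01  6.14762655e-05]
 [-1.16750821e-05 -7.36678550e-05 -9.99999997e-01]] [-1.12597915e+00  1.25813988e-01 -3.96120201e-02  1.40544399e+00
 -1.16737183e-05  1.57081484e+00]
t 1.7 pos [ 225.88 -473.88  198.08] F [-0.06  1.05 -0.95] grip 1.0035366926282343 0.0
turn [-0.    0.    0.69] shift(new axes) [13.01 -6.03  4.4 ] shift(old) [13.56 -4.66  4.4 ]
t 1.7 pos [ 225.88 -473.88  198.08] F [-0.06  1.05 -0.95] grip 1.0035366926282343 0.0
turn [ -0.    -0.   -20.26] shift(new axes) [-13.01   6.03   4.4 ] shift(old) [13.56 -4.66  4.4 ]
```

```bash
python3 -m crank '0 0 0.69 0 0 0 1;0 0 0 1 -0.46 0 1;0 0 0 1 -0.46 0 1;0 0 0 1 -0.46 0 1;0 0 0 1 -0.46 0 1;0 0 0 1 -0.46 0 1;0 0 0 1 -0.46 0 1;0 0 0 1 -0.46 0 1'
python3 -m crank '0 0 0 1 -0.46 0.7 1;0 0 0 1 -0.46 0.7 1;0 0 0 1 -0.46 0.7 1;0 0 0 1 -0.46 0.7 1;0 0 0 1 -0.46 0.8 1;0 0 0 1 -0.46 0.8 1;0 0 0 0 0 0 1;0 0 0 0 0 0 1'
python3 - <<'E'
from h import *
to([430.5,-273,24],down(.342))
f=arm.grab_frame("scene"); cv2.imwrite("pics/a.png",cv2.resize(f["color"][130:300,330:530],None,fx=3,fy=3))
E
```

```text
t: 2.5
position: [336.8, -365.7, 198.2]
tcp_rot: [0.985, 0.17, 0.0, 0.0]
ft_force: [0.6, -0.2, 0.2]
grip_width: 0.999
gripper_force: 0.0
t: 3.3
position: [430.7, -273.9, 110.0]
tcp_rot: [0.985, 0.17, -0.0, -0.0]
ft_force: [-0.2, -0.5, 0.7]
grip_width: 1.006
gripper_force: 0.0
t 3.3 pos [ 430.7  -273.93  110.02] F [-0.2  -0.46  0.7 ] grip 1.0058649304198246 0.0
turn [-0.    0.01  0.  ] shift(new axes) [ 0.01 -0.05  4.3 ] shift(old) [ 0.01 -0.05  4.3 ]
```

View pics/a.png

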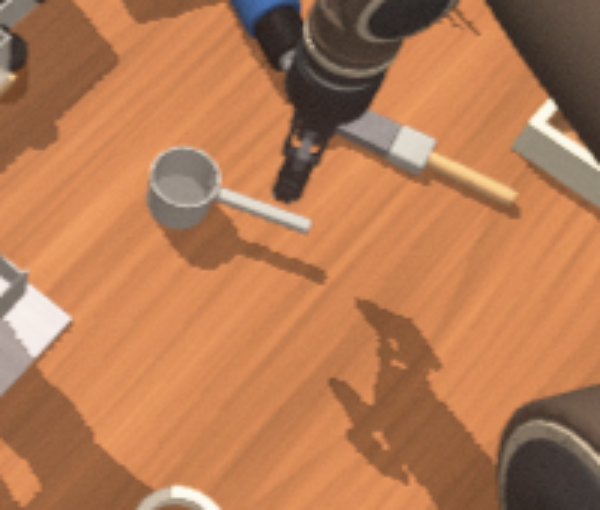

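The pan's handle runs from (215,195) to (310,228) in the crop. The gripper hovers just behind it at (290,190), and the fingers overlap in this view. I'll descend and grip.

```bash
python3 -m crank '0 0 0 0 0 0.8 1;0 0 0 0 0 0.8 1;0 0 0 0 0 0.8 1;0 0 0 0 0 0.8 1;0 0 0 0 0 0.8 1;0 0 0 0 0 0.3 1;0 0 0 0 0 0 1;0 0 0 0 0 0 0' 100
python3 -m crank '0 0 0 0 0 0 0;0 0 0 0 0 0 0;0 0 0 0 0 0 0;0 0 0 0 0 0 0;0 0 0 0 0 0 0;0 0 0 0 0 0 0'
```

```text
t: 4.15
position: [431.2, -274.9, 25.1]
tcp_rot: [0.986, 0.17, 0.0, 0.0]
ft_force: [0.1, 0.1, 0.2]
grip_width: 0.855
gripper_force: 0.0
t: 4.75
position: [430.9, -274.1, 24.1]
tcp_rot: [0.985, 0.17, 0.0, 0.0]
ft_force: [0.0, -0.9, 0.7]
grip_width: -0.0
gripper_force: 0.0
```

Run:
```python
from h import *
f=arm.grab_frame("scene"); g=arm.grab_frame("top")
cv2.imwrite("pics/b.png",np.hstack([cv2.resize(f["color"][150:250,350:480],None,fx=3,fy=3),cv2.resize(g["color"][200:300,370:500],None,fx=3,fy=3)]))
for x in(f,g):
    for l,z in(("pan",0),("pan_grip",44)):
        r=arm.tip_of(l,x)
        if r: print(l,r[0]["p"],at_z(x,r[0]["location"],z))
```

```text
pan 0.85 [ 521.7572618 -240.3078295    0.       ]
pan_grip 0.98 [ 436.81856059 -265.09001959   44.        ]
pan 0.57 [ 523.35695083 -237.59749611    0.        ]
pan_grip 0.92 [ 432.45378368 -272.48135855   44.        ]
```

View pics/b.png

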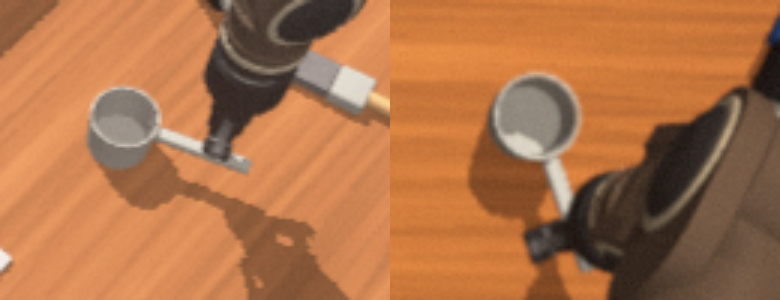

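```bash
python3 -m crank '0 0 0 0 0 0 0;0 0 0 0 0 0 0;0 0 0 0 0 0 0' 100
python3 - <<'E'
from h import *
f=arm.grab_frame("top")
cv2.imwrite("pics/c.png",cv2.resize(f["color"][220:300,390:490],None,fx=6,fy=6,interpolation=cv2.INTER_CUBIC))
c=cloud(f,np.ones((400,640),bool))
q=c[(np.hypot(c[:,0]-431,c[:,1]+274)<75)&(c[:,2]>30)&(c[:,2]<95)]
u=np.array([.94,.335]);d=q[:,:2]-[430.9,-274.1]
e=np.c_[d@u,d@[-u[1],u[0]],q[:,2]]
print(e[np.lexsort((e[:,0],))][::3].round())
E
```

```text
t: 5.35
position: [430.9, -274.2, 24.1]
tcp_rot: [0.985, 0.17, 0.0, -0.0]
ft_force: [-0.2, -0.1, 0.6]
grip_width: 0.003
gripper_force: 0.0
[[-39.  -6.  44.]
 [-38.  -2.  51.]
 [-35.   4.  49.]
 [-34.   2.  50.]
 [-31.   1.  50.]
 [-30.   6.  42.]
 [-24.   6.  50.]
 [  7.   7.  47.]
 [ 11.   4.  49.]
 [ 13.   2.  46.]
 [ 16.   3.  53.]
 [ 18.   1.  50.]
 [ 19.  -2.  50.]
 [ 22.  -3.  48.]
 [ 23.   2.  48.]
 [ 25.  -1.  48.]
 [ 26.   3.  48.]
 [ 27.  -2.  50.]
 [ 29.   3.  49.]
 [ 30.   6.  44.]
 [ 32.   4.  47.]
 [ 33.  -1.  51.]
 [ 34.  -5.  49.]
 [ 36.   1.  52.]
 [ 37.  -4.  46.]
 [ 38.  -1.  48.]
 [ 39.  -4.  48.]
 [ 40.  -2.  49.]
 [ 42.   3.  48.]
 [ 43.  -1.  53.]
 [ 44.   3.  51.]
 [ 46.  -0.  50.]
 [ 47.  -4.  50.]
 [ 48.  -1.  50.]
 [ 50.  -5.  49.]
 [ 50.  -2.  52.]
 [ 52.   2.  50.]
 [ 53.  -2.  45.]
 [ 54.   1.  49.]
 [ 56.  -2.  48.]
 [ 57.   1.  51.]
 [ 58.  -4.  44.]
 [ 60.  -5.  53.]
 [ 60.  -3.  53.]
 [ 61.  -0.  54.]
 [ 62. -14.  54.]
 [ 63.  -6.  43.]
 [ 63. -11.  43.]
 [ 64. -11.  34.]
 [ 65. -14.  43.]
 [ 66. -18.  52.]
 [ 66. -23.  53.]
 [ 68.  19.  53.]
 [ 69. -20.  37.]
 [ 70. -22.  51.]
 [ 71. -22.  31.]]
```

View pics/c.png

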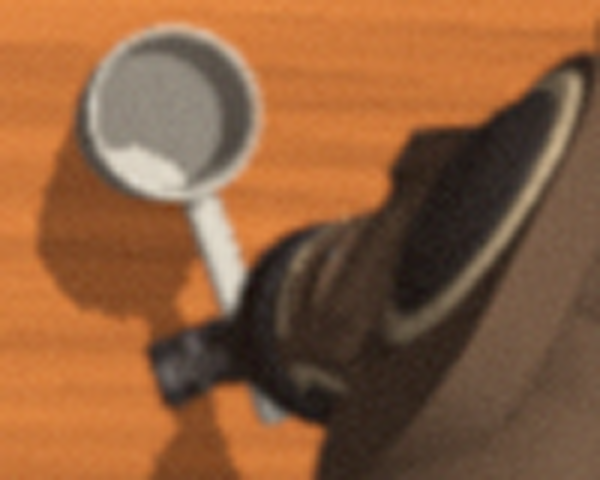

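The crop shows the handle running from (200,200) to (270,410), centred under the gripper. One finger is at (185,365). The reported opening of 0 doesn't fit that, so I'll do a small test lift.

```bash
python3 -m crank '0 0 0 0 0 -0.2 0;0 0 0 0 0 -0.3 0;0 0 0 0 0 -0.3 0;0 0 0 0 0 0 0' 100
python3 - <<'E'
from h import *
f=arm.grab_frame("scene")
cv2.imwrite("pics/d.png",cv2.resize(f["color"][160:240,370:470],None,fx=6,fy=6,interpolation=cv2.INTER_CUBIC))
c=cloud(f,np.ones((400,640),bool))
rim=c[(abs(c[:,0]-520)<50)&(abs(c[:,1]+241)<50)&(c[:,2]>45)&(c[:,2]<90)]
print(np.percentile(rim[:,2],[50,80,90,95]),arm.get_state()["ft_force"],arm.get_state()["torque"])
E
```

```text
t: 5.8
position: [431.6, -274.7, 41.4]
tcp_rot: [0.985, 0.17, 0.001, 0.001]
ft_force: [0.2, 0.4, 0.2]
grip_width: 0.001
gripper_force: 0.0
[51.15538676 54.06792663 55.05061443 55.71340898] [ 0.81014447 -0.0188108  -0.5909131 ] [-0.0274441  -0.07889498 -0.01484539]
```

View pics/d.png

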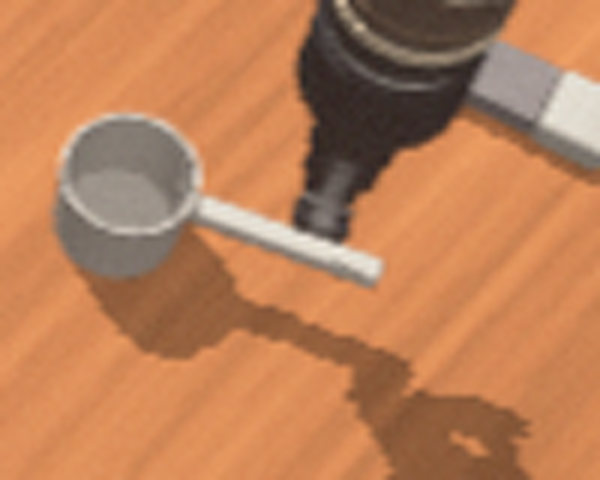

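Run:
```python
from h import *
u=np.array([.94,.335]);v=np.array([-u[1],u[0]]);
s=arm.get_state(); print(s["position"],s["joint_pos"])
for n in("scene","top"):
    f=arm.grab_frame(n)
    dark=f["color"].max(2)<75
    c=cloud(f,dark); d=c[:,:2]-np.array(s["position"])[:2]
    k=(np.hypot(*d.T)<70)&(c[:,2]>25)&(c[:,2]<130)
    e=np.c_[d@u,d@v,c[:,2]][k]; e=e[np.argsort(e[:,2])]
    print(n,len(e)); print(e[:40:2].round().astype(int).tolist())
```

```text
[ 431.39204967 -274.50584576   40.91051695] [-5.66712398e-01  1.47291878e-01 -3.63944251e-01  1.05805553e+00
  1.58460954e-05  2.23361036e+00]
scene 7
[[10, 16, 121], [9, 13, 124], [6, 13, 126], [-9, 15, 128]]
top 1
[[8, 23, 128]]
```

Run:
```python
from h import *
u=np.array([.94,.335]);v=np.array([-u[1],u[0]]); s=arm.get_state()
for n in("scene","top"):
    f=arm.grab_frame(n)
    c=cloud(f,np.ones((400,640),bool)); vv,uu=np.nonzero(f["range_z"]>0); col=f["color"][vv,uu]
    d=c[:,:2]-np.array(s["position"])[:2]; e=np.c_[d@u,d@v,c[:,2],col.mean(1),uu,vv]
    k=(abs(e[:,0])<30)&(abs(e[:,1])<60)&(e[:,2]>12)&(e[:,2]<110)
    e=e[k]; e=e[np.argsort(e[:,2])]
    print(n,len(e)); print(e[::3].round().astype(int).tolist())
```

```text
scene 99
[[11, 6, 37, 137, 416, 202], [30, 9, 40, 129, 410, 200], [20, 9, 42, 135, 413, 201], [5, 7, 43, 124, 418, 202], [-8, 9, 43, 127, 422, 204], [-10, 9, 44, 126, 423, 204], [-14, 11, 45, 135, 424, 205], [-26, 10, 45, 131, 428, 206], [8, 10, 46, 129, 417, 202], [-29, 9, 46, 123, 429, 206], [4, 5, 46, 196, 419, 201], [3, 8, 46, 133, 419, 202], [-11, 2, 47, 218, 424, 202], [-4, -2, 47, 220, 422, 200], [-9, 7, 47, 156, 423, 203], [-16, 8, 47, 134, 425, 204], [16, 7, 47, 168, 415, 200], [-20, 10, 48, 122, 426, 205], [-17, 1, 48, 218, 426, 202], [0, 8, 48, 155, 420, 202], [-6, 6, 49, 202, 422, 202], [20, 6, 49, 208, 414, 199], [16, -3, 49, 208, 416, 197], [18, 1, 49, 220, 415, 198], [-28, -3, 50, 207, 430, 202], [22, 7, 50, 186, 413, 199], [-28, 8, 50, 144, 429, 205], [3, -1, 50, 222, 420, 199], [5, 4, 51, 218, 419, 200], [-18, -2, 51, 176, 427, 201], [-15, 7, 51, 174, 425, 203], [-15, -1, 51, 164, 426, 201], [9, 10, 52, 151, 417, 201]]
top 59
[[10, 8, 40, 96, 426, 272], [-27, 6, 45, 118, 432, 286], [22, 5, 46, 170, 426, 267], [16, 4, 46, 183, 427, 269], [5, 3, 47, 77, 429, 273], [19, 3, 47, 195, 427, 268], [15, 0, 48, 209, 429, 269], [-29, 0, 48, 146, 435, 286], [10, 1, 48, 183, 429, 271], [25, -1, 49, 210, 428, 265], [14, 5, 49, 165, 427, 270], [22, 0, 50, 213, 428, 266], [19, 6, 50, 152, 426, 268], [21, 3, 51, 202, 427, 267], [29, -5, 51, 189, 429, 263], [16, -3, 51, 182, 430, 268], [30, 6, 52, 170, 425, 264], [10, 8, 53, 107, 427, 272], [14, -2, 53, 167, 430, 269], [27, -3, 56, 203, 429, 264]]
```

Run:
```python
from h import *
u=np.array([.94,.335]);v=np.array([-u[1],u[0]]); s=arm.get_state()
im=[]
def proj(f,p):
    q=f["extrinsics"]@np.r_[p,1]; q=np.array([q[0],-q[1],-q[2]])
    return cv2.projectPoints(q.reshape(1,3),np.zeros(3),np.zeros(3),np.array(f["K"],float),np.array(f["dist_coeffs"],float))[0].ravel()
for n,(r,c) in(("scene",(150,370)),("top",(220,390))):
    f=arm.grab_frame(n); p=np.array(s["position"])
    a=cv2.resize(f["color"][r:r+100,c:c+100],None,fx=4,fy=4,interpolation=cv2.INTER_CUBIC)
    a=cv2.convertScaleAbs(a,alpha=1.5,beta=20)
    for z,col in((0,(0,255,0)),(18.7,(255,0,0)),(60,(255,0,255))):
        x=(proj(f,p+[0,0,z])-[c,r])*4; print(n,z,x/4+[c,r]); cv2.circle(a,tuple(int(i) for i in x),3,col,-1)
    im.append(a)
cv2.imwrite("pics/e.png",np.hstack(im))
```

```text
scene 0 [420.24078677 201.21558206]
scene 18.7 [421.54770271 198.32076649]
scene 60 [424.55940523 191.64977111]
top 0 [430.08695313 274.83362078]
top 18.7 [431.78091789 274.74558111]
top 60 [435.71074242 274.54028545]
```

View pics/e.png

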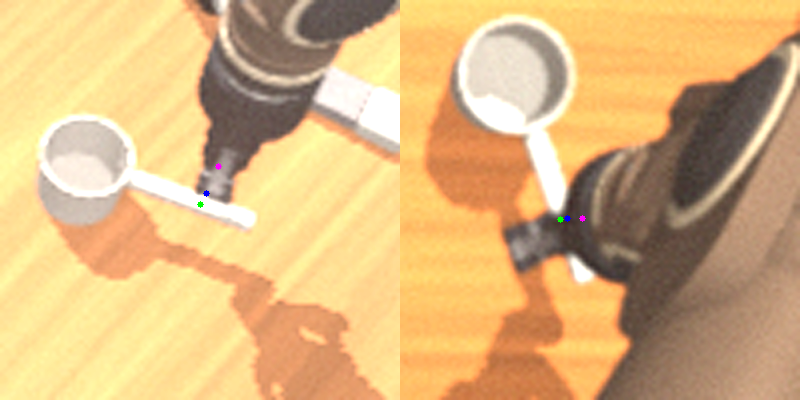

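Run:
```python
from h import *
np.set_printoptions(precision=1,suppress=True)
u=np.array([.94,.335]);v=np.array([-u[1],u[0]]); s=arm.get_state(); p=np.array(s["position"])
f=arm.grab_frame("scene");g=arm.grab_frame("top")
for n,x,a in(("scene",f,(423.3,199)),("top",g,(420,280.5))):
  for z in(40,55,70,90,110):
    q=at_z(x,a,z); d=q[:2]-p[:2]; print(n,z,q,"u,v",d@u,d@v)
```

```text
scene 40 [ 428.5 -286.6   40. ] u,v -6.203699408908233 -11.013808508813868
scene 55 [ 426.1 -277.9   55. ] u,v -5.601274890402902 -2.0822639719122202
scene 70 [ 423.6 -269.3   70. ] u,v -4.998850371897569 6.849280564989428
scene 90 [ 420.4 -257.8   90. ] u,v -4.195617680557061 18.758006614191643
scene 110 [ 417.1 -246.3  110. ] u,v -3.392384989216607 30.66673266339388
top 40 [ 416.3 -248.8   40. ] u,v -5.005009756641368 28.56835324868312
top 55 [ 416.3 -245.7   55. ] u,v -4.027613027083989 31.455483843899476
top 70 [ 416.2 -242.7   70. ] u,v -3.050216297526653 34.34261443911587
top 90 [ 416.2 -238.6   90. ] u,v -1.7470206581168544 38.1921218994044
top 110 [ 416.1 -234.5  110. ] u,v -0.44382501870702207 42.041629359692855
```

The markers in the crop show the shut fingertips about 25–30 mm higher than the reported TCP. The fingertip is near (213,195), the reported TCP is at (200,204), and the handle is unobstructed below. So the fingers closed above the handle. I'll open, go down to a reported z of about 8, and try again while watching the force.

```bash
python3 -m crank '0 0 0 0 0 0 1;0 0 0 0 0 0 1;0 0 0 0 0 0 1;0 0 0 0 0 0 1;0 0 0 0 0 0 1;0 0 0 0 0 0 1'; python3 -m crank '0 0 0 0 0 0.4 1;0 0 0 0 0 0.4 1;0 0 0 0 0 0.4 1;0 0 0 0 0 0.3 1;0 0 0 0 0 0 1'; python3 -m crank '0 0 0 0 0 0.1 1;0 0 0 0 0 0.1 1;0 0 0 0 0 0 1'
python3 - <<'E'
from h import *
im=[]
for n,(r,c) in(("scene",(150,370)),("top",(220,390))):
    f=arm.grab_frame(n); a=cv2.resize(f["color"][r:r+100,c:c+100],None,fx=4,fy=4,interpolation=cv2.INTER_CUBIC)
    im.append(cv2.convertScaleAbs(a,alpha=1.5,beta=20))
cv2.imwrite("pics/f.png",np.hstack(im))
E
```

```text
t: 6.85
position: [430.9, -274.2, 40.1]
tcp_rot: [0.985, 0.17, 0.0, -0.0]
ft_force: [-0.5, -0.3, 1.4]
grip_width: 0.996
gripper_force: 0.0
t: 7.35
position: [430.0, -273.6, 8.7]
tcp_rot: [0.985, 0.17, -0.001, -0.001]
ft_force: [-0.5, 0.9, 0.2]
grip_width: 1.002
gripper_force: 0.0
t: 7.65
position: [430.9, -274.2, 6.0]
tcp_rot: [0.985, 0.17, 0.0, 0.0]
ft_force: [-0.5, 0.1, -0.0]
grip_width: 1.001
gripper_force: 0.0
```

View pics/f.png

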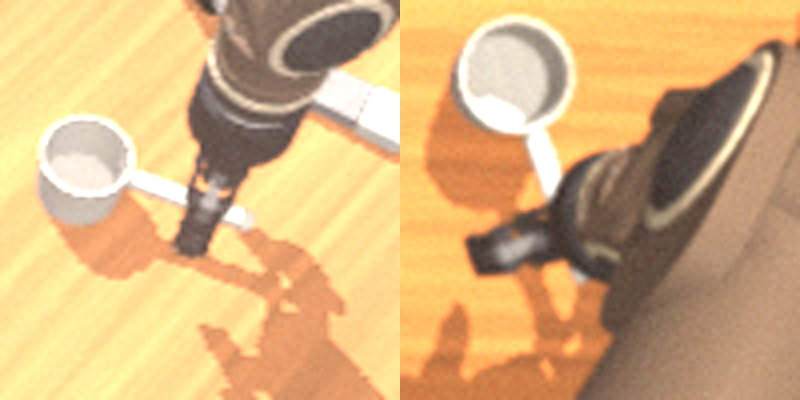

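Both fingers now straddle the handle. The near tip is at (190,250), and its shadow lies well apart at (205,330), so there is clearance. I'll close.

```bash
python3 -m crank '0 0 0 0 0 0 0;0 0 0 0 0 0 0;0 0 0 0 0 0 0;0 0 0 0 0 0 0;0 0 0 0 0 0 0;0 0 0 0 0 0 0;0 0 0 0 0 0 0' 60
python3 - <<'E'
from h import *
np.set_printoptions(precision=1,suppress=True)
from scipy.optimize import least_squares
f=arm.grab_frame("scene");g=arm.grab_frame("top");p=np.array([430.9,-274.2])
u=np.array([.94,.335]);v=np.array([-u[1],u[0]])
a,b=(np.array([[at_z(x,q,z) for z in(0,100)] for q in[q]])[0] for x,q in((f,(418,213)),(g,(408,283))))
s=least_squares(lambda t:(a[0]+(a[1]-a[0])*t[0])-(b[0]+(b[1]-b[0])*t[1]),[.2,.2])
q=(a[0]+(a[1]-a[0])*s.x[0]+b[0]+(b[1]-b[0])*s.x[1])/2
print(q,s.fun,(q[:2]-p)@u,(q[:2]-p)@v)
E
```

```text
t: 8.45
position: [430.9, -274.2, 6.2]
tcp_rot: [0.985, 0.17, 0.0, 0.0]
ft_force: [0.4, -0.7, 1.7]
grip_width: 0.144
gripper_force: 62.3
[ 407.2 -211.7   86.1] [-5.1 -2.2  0.4] -1.3286286070224982 66.66639394568968
```

```bash
python3 -m crank '0 0 0 0 0 0 0.5;0 0 0 0 0 0 0.5;0 0 0 0 0 0.2 0.5;0 0 0 0 0 0.2 0.5;0 0 0 0 0 0 0.5;0 0 0 0 0 0 0;0 0 0 0 0 0 0;0 0 0 0 0 0 0' 100
python3 -m crank '0 0 0 0 0 0 0;0 0 0 0 0 0 0;0 0 0 0 0 -0.2 0;0 0 0 0 0 -0.3 0;0 0 0 0 0 -0.5 0;0 0 0 0 0 0 0;0 0 0 0 0 0 0'
python3 - <<'E'
from h import *
from scipy.optimize import least_squares
for n in("scene","top"):
    f=arm.grab_frame(n); r=arm.regions_of("pan",f)[0]; c=cloud(f,r["mask"])
    rim=c[c[:,2]>62]; rim=rim[np.hypot(rim[:,0]-520,rim[:,1]+242)<50]
    s=least_squares(lambda p:np.hypot(rim[:,0]-p[0],rim[:,1]-p[1])-35,[520,-241],loss="soft_l1")
    A=np.c_[rim[:,:2]-s.x,np.ones(len(rim))]
    print(n,s.x,len(rim),"plane",np.linalg.lstsq(A,rim[:,2],rcond=None)[0],np.percentile(rim[:,2],[10,50,90]))
    f["color"]; r=arm.tip_of("pan",f); print(at_z(f,r[0]["location"],20))
to([0,0,0],down(.342))
E
```

```text
t: 9.35
position: [430.9, -274.2, -1.7]
tcp_rot: [0.985, 0.17, 0.0, 0.0]
ft_force: [-1.2, -0.1, 1.3]
grip_width: 0.14
gripper_force: 97.6
t: 10.05
position: [431.3, -274.4, 18.6]
tcp_rot: [0.985, 0.17, 0.0, 0.0]
ft_force: [-0.6, 0.3, -1.2]
grip_width: 0.134
gripper_force: 97.7
scene [ 519.50378091 -239.45983761] 163 plane [1.48002479e-02 2.11598635e-02 6.99330838e+01] [64.11310184 69.49945739 74.95322656]
[736.34815323 235.93844489  20.        ]
top [ 518.86219276 -242.38237765] 185 plane [6.97020037e-03 5.98994474e-02 7.11468287e+01] [64.67481412 71.53534261 75.69687523]
[ 519.98210836 -242.03277765   20.        ]
t 10.35 pos [ 430.65 -274.04   17.8 ] F [ 0.94  0.19 -1.5 ] grip 0.1329380149966239 97.69972801208496
turn [-0.  0. -0.] shift(new axes) [-15.69 -20.13   0.89] shift(old) [-15.7  -20.12   0.9 ]
```

```bash
python3 -m crank '0 0 0.5 0 0 0 0;0 0 0.7 0 0 0 0;0 0 0.6 0 0 0 0;0 0 0.31 0 -0.2 0 0;0 0 0 -0.1 -0.5 0 0;0 0 0 -0.1 -0.8 0 0;0 0 0 -0.1 -1 0 0;0 0 0 -0.1 -1 0 0'
python3 -m crank '0 0 0 -0.1 -1 0 0;0 0 0 -0.1 -1 0 0;0 0 0 -0.1 -1 0 0;0 0 0 -0.1 -1 0 0;0 0 0 -0.1 -1 0 0;0 0 0 -0.1 -1 0 0;0 0 0 -0.1 -1 0 0;0 0 0 -0.1 -1 0 0'
python3 -m crank '0 0 0 -0.1 -1 0 0;0 0 0 -0.1 -0.6 0 0;0 0 0 0 -0.3 0 0;0 0 0 0 0 0 0;0 0 0 0 0 0 0'
python3 - <<'E'
from h import *
from scipy.optimize import least_squares
to([466,-7.2,18],down(.025))
t=np.array(arm.get_state()["position"])[:2]
for n in("scene","top"):
    f=arm.grab_frame(n); c=cloud(f,np.ones((400,640),bool))
    g=t+[95,0]
    rim=c[(np.hypot(*(c[:,:2]-g).T)<50)&(c[:,2]>69)&(c[:,2]<84)]
    s=least_squares(lambda p:np.hypot(rim[:,0]-p[0],rim[:,1]-p[1])-35,g,loss="soft_l1"); print(n,"pan",s.x,s.x-t,len(rim),np.median(rim[:,2]))
    for l,z in dict(spout=90,stand=6).items():
        r=arm.tip_of(l,f)
        if r: print(l,r[0]["p"],at_z(f,r[0]["location"],z))
    # front edge of plate
    q=c[(c[:,2]>3.5)&(c[:,2]<9)&(c[:,0]>495)&(c[:,0]<600)&(abs(c[:,1])<75)]
    for y in(-45,-30,40,50):
        k=q[abs(q[:,1]-y)<5]; print("edge",y,k[:,0].min() if len(k) else None,end=" ")
    for x in(530,560,590):
        k=q[abs(q[:,0]-x)<8]; print("sides",x,np.percentile(k[:,1],[1,99]) if len(k) else None,end=" ")
    # spout top rim (z~142)
    k=c[(c[:,2]>132)&(c[:,2]<150)&(c[:,0]>520)&(c[:,0]<590)&(abs(c[:,1])<35)]
    print("spouttop",np.percentile(k,[2,50,98],axis=0).round().tolist() if len(k) else None)
E
```

```text
t: 11.15
position: [420.3, -202.7, 17.9]
tcp_rot: [1.0, 0.013, -0.0, -0.0]
ft_force: [-0.1, -0.9, -1.2]
grip_width: 0.136
gripper_force: 97.7
t: 11.95
position: [400.0, -43.2, 18.1]
tcp_rot: [1.0, 0.013, -0.0, -0.0]
ft_force: [-0.1, 0.3, -0.7]
grip_width: 0.139
gripper_force: 97.7
t: 12.45
position: [396.1, -7.2, 18.1]
tcp_rot: [1.0, 0.013, 0.0, 0.0]
ft_force: [0.0, 0.1, -1.4]
grip_width: 0.135
gripper_force: 97.8
t 12.45 pos [396.09  -7.16  18.11] F [ 0.    0.09 -1.37] grip 0.1349430580186716 97.79358744621277
turn [ 0. -0.  0.] shift(new axes) [3.49 0.09 0.01] shift(old) [3.49 0.09 0.01]
scene pan [490.7   -1.82] [94.61  5.34] 107 73.34103251268334
spout 0.92 [555.34  -9.21  90.  ]
stand 0.9 [552.61  -2.84   6.  ]
edge -45 540.4629906720932 edge -30 545.0459803189567 edge 40 511.7064761289713 edge 50 507.59512965520247 sides 530 [-60.03  67.08] sides 560 [-60.06  58.29] sides 590 [-45.76  59.24] spouttop [[540.0, -19.0, 133.0], [544.0, -1.0, 137.0], [590.0, 17.0, 142.0]]
top pan [490.89  -6.23] [94.8   0.93] 102 73.3768846416051
spout 0.65 [552.22  -8.72  90.  ]
stand 0.84 [561.69  -8.35   6.  ]
edge -45 510.3508006612444 edge -30 525.0681900495565 edge 40 510.73916868784687 edge 50 510.4692454155441 sides 530 [-65.04  57.78] sides 560 [-64.61  55.75] sides 590 [-64.19  55.05] spouttop [[541.0, -21.0, 132.0], [543.0, -7.0, 136.0], [590.0, 12.0, 144.0]]
```

```bash
python3 -m crank '0 0 0 0.4 0 0 0;0 0 0 0.7 0 0 0;0 0 0 0.8 0 0 0;0 0 0 0.8 0 0 0;0 0 0 0.5 0 0 0;0 0 0 0.21 0 0 0;0 0 0 0 0 0 0;0 0 0 0 0 0.2 0'
python3 -m crank '0 0 0 0 0 0.2 0;0 0 0 0 0 0.1 0;0 0 0 0 0 0.05 0;0 0 0 0 0 0 0;0 0 0 0 0 0 0'
python3 - <<'E'
from h import *
from scipy.optimize import least_squares
im=[]
for n,(r,c0) in(("scene",(180,280)),("top",(170,270))):
    f=arm.grab_frame(n); c=cloud(f,np.ones((400,640),bool)); g=np.array([559,-3])
    rim=c[(np.hypot(*(c[:,:2]-g).T)<45)&(c[:,2]>57)&(c[:,2]<70)]
    s=least_squares(lambda p:np.hypot(rim[:,0]-p[0],rim[:,1]-p[1])-35,g,loss="soft_l1"); print(n,"pan",s.x,len(rim),np.median(rim[:,2]))
    im.append(cv2.resize(f["color"][r:r+100,c0:c0+100],None,fx=4,fy=4,interpolation=cv2.INTER_CUBIC))
cv2.imwrite("pics/g.png",np.hstack(im)); to([0,0,0],down(.025))
E
```

```text
t: 13.55
position: [464.1, -5.3, 14.2]
tcp_rot: [1.0, 0.012, 0.0, 0.0]
ft_force: [0.8, 0.3, -0.6]
grip_width: 0.137
gripper_force: 97.8
t: 14.05
position: [464.2, -5.3, 7.2]
tcp_rot: [1.0, 0.012, 0.0, 0.0]
ft_force: [0.3, 0.4, -1.4]
grip_width: 0.137
gripper_force: 97.8
scene pan [ 5.59011593e+02 -2.90756400e-01] 91 61.03243786246003
top pan [557.84645999  -3.76120846] 36 61.99736275899875
t 14.15 pos [464.32  -5.27   7.25] F [ 0.01 -0.51 -0.76] grip 0.13390721221000285 97.79413104057312
turn [ 0. -0. -0.] shift(new axes) [-23.2   -0.84   0.36] shift(old) [-23.2   -0.84   0.36]
```

View pics/g.png

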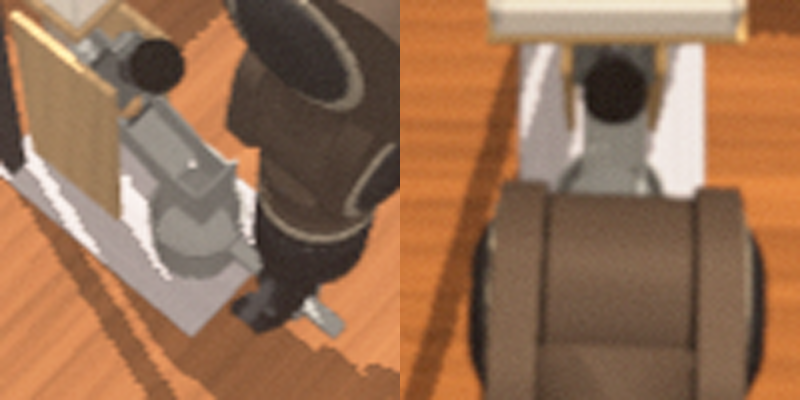

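The pan sits directly under the spout: scene view (195,225), and centred at (610,175) in the top view. I'll lower it until it touches.

```bash
python3 -m crank '0 0 0 0 0 0.05 0;0 0 0 0 0 0.03 0;0 0 0 0 0 0 0;0 0 0 0 0 0 0'; python3 -m crank '0 0 0 0 0 0.03 0;0 0 0 0 0 0.03 0;0 0 0 0 0 0 0;0 0 0 0 0 0 0'
```

```text
t: 14.55
position: [464.2, -5.3, 5.5]
tcp_rot: [1.0, 0.012, -0.0, -0.0]
ft_force: [0.7, 0.4, -1.1]
grip_width: 0.137
gripper_force: 97.8
t: 14.95
position: [464.3, -5.2, 4.4]
tcp_rot: [1.0, 0.012, 0.0, -0.0]
ft_force: [-0.4, 0.2, 0.8]
grip_width: 0.137
gripper_force: 98.0
```

```bash
python3 -m crank '0 0 0 0 0 0 0.3;0 0 0 0 0 0 0.5;0 0 0 0 0 0 0.6;0 0 0 0 0 0 0.6;0 0 0 0 0 0 0.6;0 0 0 0 0 -0.3 0.6;0 0 0 0 0 -0.6 0.6;0 0 0 0 0 -1 0.6'; python3 -m crank '0 0 0 0 0 -1 0.6;0 0 0 0 0 -1 0.6;0 0 0 0 0 -1 0.6;0 0 0 0 0 -1 0;0 0 0 -0.5 0 -1 0;0 0 0 -1 0 -1 0;0 0 0 -1 0 -1 0;0 0 0 -1 0 -1 0'
python3 - <<'E'
from h import *
from scipy.optimize import least_squares
for n,(r,c0) in(("scene",(140,280)),("top",(150,270))):
    f=arm.grab_frame(n); c=cloud(f,np.ones((400,640),bool)); g=np.array([559,-3])
    rim=c[(np.hypot(*(c[:,:2]-g).T)<45)&(c[:,2]>57)&(c[:,2]<70)]
    s=least_squares(lambda p:np.hypot(rim[:,0]-p[0],rim[:,1]-p[1])-35,g,loss="soft_l1"); print(n,"pan",s.x,len(rim),np.median(rim[:,2]))
    r=arm.tip_of("plunger_top",f)
    # plunger head cloud
    for q in r[:1]: print(q["p"],q["location"],at_z(f,q["location"],235))
    k=c[(abs(c[:,0]-595)<35)&(abs(c[:,1])<30)&(c[:,2]>212)&(c[:,2]<262)]; print("head",len(k),np.percentile(k,[2,50,98],axis=0).round().tolist() if len(k) else 0)
s=arm.get_state();print(s["joint_pos"])
n=R.from_euler("z",.025).apply([-np.sin(np.radians(35)),0,np.cos(np.radians(35))]); print("axis",n)
# tool z = -n ; tool y horizontal
for sg in(1,):
    z=-n; y=np.array([.025,-1,0]);y/=np.linalg.norm(y); x=np.cross(y,z)
    T=R.from_matrix(np.c_[x,y,z]); to([595,-3,235]+60*n,T)
E
```

```text
t: 15.75
position: [463.5, -5.3, 42.6]
tcp_rot: [1.0, 0.012, -0.001, -0.0]
ft_force: [-0.4, -0.3, -0.1]
grip_width: 0.6
gripper_force: 0.0
t: 16.55
position: [393.5, -7.0, 204.2]
tcp_rot: [1.0, 0.012, 0.001, 0.0]
ft_force: [1.0, -0.3, -0.1]
grip_width: -0.001
gripper_force: 0.0
scene pan [ 5.59096886e+02 -2.97719576e-01] 69 59.88681113463326
0.61 [318.3, 195.6] [ 5.97440827e+02 -2.92651255e-01  2.35000000e+02]
head 159 [[582.0, -17.0, 221.0], [597.0, 1.0, 235.0], [614.0, 16.0, 243.0]]
top pan [559.47169468  -4.06140915] 90 60.37214763266627
0.46 [321.3, 192.7] [596.44246748   0.77399593 235.        ]
head 232 [[583.0, -26.0, 213.0], [598.0, -4.0, 235.0], [623.0, 16.0, 245.0]]
[-1.77995214e-02 -1.22245280e-01 -2.76753065e-01  1.41336691e+00
  2.73906193e-05  3.09906083e+00]
axis [-0.5733972  -0.01433792  0.81915204]
t 16.75 pos [394.87  -7.02 203.32] F [ 0.53 -0.47 -0.03] grip 0.004849823157278417 0.0
turn [ 0.    4.05 -0.  ] shift(new axes) [9.11 0.05 1.44] shift(old) [ 8.3   0.05 -4.02]
```

```bash
python3 -m crank '0 0.5 0 0 0 0 0;0 0.8 0 0 0 0 0;0 0.9 0 0 0 0 0;0 0.9 0 0 0 0 0;0 0.65 0 0.2 0 0 0;0 0.3 0 0.5 0 0 0;0 0 0 0.8 0 0 0;0 0 0 0.9 0 0 0'; python3 -m crank '0 0 0 0.9 0 0 0;0 0 0 0.9 0 0 0;0 0 0 0.9 0 0 0;0 0 0 0.9 0 0 0;0 0 0 0.9 0 0 0;0 0 0 0.9 0 0 0;0 0 0 0.5 0 0.3 0;0 0 0 0.3 0 0.3 0'
cat >> h.py <<'E'
N=R.from_euler("z",.025).apply([-np.sin(np.radians(35)),0,np.cos(np.radians(35))])
_y=np.array([.025,-1,0])/np.hypot(1,.025)
TP=R.from_matrix(np.c_[np.cross(_y,-N),_y,-N])
def proj(f,p):
    q=f["extrinsics"]@np.r_[p,1]; q=np.array([q[0],-q[1],-q[2]])
    return cv2.projectPoints(q.reshape(1,3),np.zeros(3),np.zeros(3),np.array(f["K"],float),np.array(f["dist_coeffs"],float))[0].ravel()
E
python3 - <<'E'
from h import *
to(np.array([596,-2,235])+60*N,TP); s=arm.get_state(); p=np.array(s["position"]); zt=R.from_quat(s["tcp_rot"]).as_matrix()[:,2]
print(s["joint_pos"],zt)
im=[]
for n,(r,c) in(("scene",(130,270)),("top",(130,270))):
    f=arm.grab_frame(n); a=cv2.resize(f["color"][r:r+100,c:c+100],None,fx=4,fy=4,interpolation=cv2.INTER_CUBIC); a=cv2.convertScaleAbs(a,alpha=1.5,beta=20)
    for q,col in((p,(0,255,0)),(p-27*zt,(255,0,0)),(p+[0,0,27],(255,0,255)),(np.array([596,-2,235]),(0,0,255))):
        x=(proj(f,q)-[c,r])*4; cv2.circle(a,tuple(int(i) for i in x),3,col,-1)
    im.append(a)
cv2.imwrite("pics/i.png",np.hstack(im))
E
```

```text
t: 17.55
position: [434.0, -6.0, 228.0]
tcp_rot: [0.954, 0.012, 0.299, -0.004]
ft_force: [0.1, 0.5, 0.4]
grip_width: -0.002
gripper_force: 0.0
t: 18.35
position: [543.8, -3.3, 288.8]
tcp_rot: [0.954, 0.012, 0.299, -0.004]
ft_force: [-0.3, -0.4, -0.4]
grip_width: -0.006
gripper_force: 0.0
t 18.35 pos [543.83  -3.28 288.8 ] F [-0.28 -0.39 -0.44] grip -0.0062578491328205334 0.0
turn [ 0.    0.03 -0.  ] shift(new axes) [0.59 0.   0.7 ] shift(old) [0.6 0.  0.7]
[-0.02 -0.35 -0.44  0.88  0.03  3.1 ] [ 0.57  0.01 -0.82]
```

View pics/i.png

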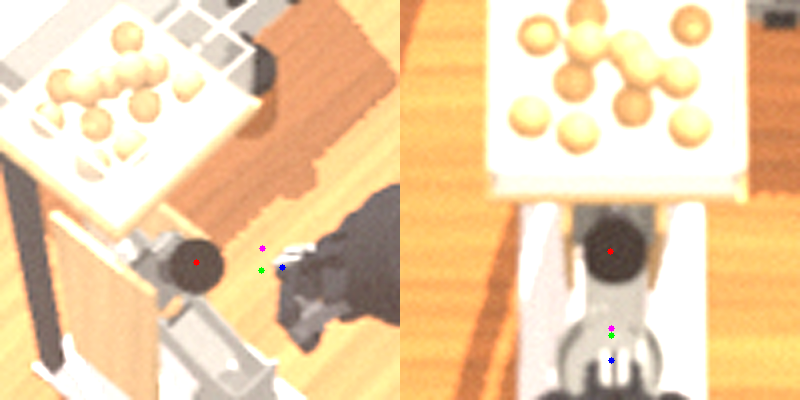

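The fingertips are in line with the plunger head: at (612,350) in the top view, with the head at (611,250). In the scene view they are at (285,258), with the head at (196,262). They sit about 20 mm behind the reported TCP along the tool axis, so I'll approach and press by force.

```bash
python3 -m crank '0 0 0 0.3 0 0 0;0 0 0 0.3 0 0 0;0 0 0 0 0 0.6 0;0 0 0 0 0 0.8 0;0 0 0 0 0 0.8 0;0 0 0 0 0 0.8 0;0 0 0 0 0 0.4 0;0 0 0 0 0 0 0'; python3 -m crank '0 0 0 0 0 0.2 0;0 0 0 0 0 0.2 0;0 0 0 0 0 0.2 0;0 0 0 0 0 0 0'; python3 -m crank '0 0 0 0 0 0.2 0;0 0 0 0 0 0.2 0;0 0 0 0 0 0 0;0 0 0 0 0 0 0'
```

```text
t: 19.25
position: [591.1, -2.1, 238.7]
tcp_rot: [0.955, 0.012, 0.298, -0.004]
ft_force: [-0.3, 0.3, 0.0]
grip_width: -0.0
gripper_force: 0.0
t: 19.65
position: [598.3, -1.9, 230.6]
tcp_rot: [0.954, 0.012, 0.299, -0.004]
ft_force: [-0.1, -0.7, -0.2]
grip_width: 0.004
gripper_force: 0.0
t: 20.05
position: [602.8, -1.8, 224.1]
tcp_rot: [0.954, 0.012, 0.299, -0.004]
ft_force: [-0.4, -0.1, -0.1]
grip_width: 0.001
gripper_force: 0.0
```

Run:
```python
from h import *
to(np.array([596,-2,235]),TP); F=np.array(arm.get_state()["ft_force"]); print("axial",F@N)
```

```text
t 20.05 pos [602.83  -1.84 224.13] F [-0.36 -0.14 -0.14] grip 0.0014167612306500799 0.0
turn [ 0.    0.02 -0.  ] shift(new axes) [ 0.03 -0.   -0.64] shift(old) [ 0.03 -0.   -0.64]
axial 0.08871165573455736
```

13 mm past the nominal contact point with no force yet, which fits the 20–27 mm offset. I'll keep pressing.

```bash
python3 -m crank '0 0 0 0 0 0.2 0;0 0 0 0 0 0.2 0;0 0 0 0 0 0 0'; python3 -m crank '0 0 0 0 0 0.2 0;0 0 0 0 0 0.2 0;0 0 0 0 0 0 0';python3 -m crank '0 0 0 0 0 0.2 0;0 0 0 0 0 0.2 0;0 0 0 0 0 0 0'
```

```text
t: 20.35
position: [607.3, -1.7, 216.9]
tcp_rot: [0.954, 0.012, 0.299, -0.004]
ft_force: [-0.4, 0.0, -0.1]
grip_width: -0.0
gripper_force: 0.0
t: 20.65
position: [611.9, -1.6, 210.3]
tcp_rot: [0.954, 0.012, 0.299, -0.004]
ft_force: [-0.3, -0.1, 0.4]
grip_width: -0.004
gripper_force: 0.0
t: 20.95
position: [616.9, -1.5, 204.6]
tcp_rot: [0.954, 0.012, 0.299, -0.004]
ft_force: [-1.4, -0.2, 2.3]
grip_width: -0.003
gripper_force: 1.3
```

```bash
python3 -m crank '0 0 0 0 0 0.2 0;0 0 0 0 0 0.2 0;0 0 0 0 0 0.2 0;0 0 0 0 0 0 0'; python3 -m crank '0 0 0 0 0 0.1 0;0 0 0 0 0 0.1 0;0 0 0 0 0 0 0;0 0 0 0 0 0 0'
```

```text
t: 21.35
position: [623.8, -1.4, 194.8]
tcp_rot: [0.954, 0.012, 0.299, -0.004]
ft_force: [-3.3, -0.1, 4.3]
grip_width: 0.001
gripper_force: 2.9
t: 21.75
position: [625.6, -1.3, 192.4]
tcp_rot: [0.954, 0.012, 0.299, -0.004]
ft_force: [-7.9, -0.1, 8.4]
grip_width: -0.003
gripper_force: 6.0
```

```bash
python3 -m crank '0 0 0 0 0 0.1 0;0 0 0 0 0 0.05 0;0 0 0 0 0 0 0;0 0 0 0 0 0 0;0 0 0 0 0 0 0;0 0 0 0 0 0 0'
```

```text
t: 22.35
position: [626.0, -1.3, 192.1]
tcp_rot: [0.954, 0.012, 0.3, -0.004]
ft_force: [-32.4, -1.2, 26.5]
grip_width: -0.001
gripper_force: 20.0
```

It's firmly on the stop. I'll retract along the axis and check.

```bash
python3 -m crank '0 0 0 0 0 -0.2 0;0 0 0 0 0 -0.4 0;0 0 0 0 0 -0.5 0;0 0 0 0 0 -0.8 0;0 0 0 0 0 -1 0;0 0 0 0 0 -1 0;0 0 0 0 0 -1 0;0 0 0 0 0 -1 0'; python3 -m crank '0 0 0 0 0 -1 0;0 0 0 -1 0 -0.5 0;0 0 0 -1 0 0 0;0 0 0 -1 0 0 0;0 0 0 -1 0 0 0;0 0 0 -0.5 0 0 0;0 0 0 0 0 0 0'
python3 - <<'E'
from h import *
im=[]
for n,(r,c) in(("scene",(150,270)),("top",(150,270))):
    f=arm.grab_frame(n); im.append(cv2.convertScaleAbs(cv2.resize(f["color"][r:r+100,c:c+100],None,fx=4,fy=4,interpolation=cv2.INTER_CUBIC),alpha=1.2))
    for l,z in(("bead",21),("pan",6),("plunger_top",235),("stand",6)):
        r=arm.tip_of(l,f)
        if r: print(n,l,r[0]["p"],r[0]["location"],at_z(f,r[0]["location"],z))
    k=cloud(f,np.ones((400,640),bool)); k=k[(abs(k[:,0]-595)<35)&(abs(k[:,1])<30)&(k[:,2]>212)&(k[:,2]<262)]; print("head",len(k),np.percentile(k,[2,50,98],axis=0).round().tolist())
cv2.imwrite("pics/j.png",np.hstack(im))
E
```

```text
t: 23.15
position: [559.0, -2.9, 285.6]
tcp_rot: [0.954, 0.012, 0.298, -0.004]
ft_force: [-0.0, 0.5, -0.6]
grip_width: -0.001
gripper_force: 0.0
t: 23.85
position: [468.0, -5.2, 258.1]
tcp_rot: [0.954, 0.012, 0.298, -0.004]
ft_force: [0.1, -0.0, -0.8]
grip_width: 0.0
gripper_force: 0.0
scene bead 0.57 [333.2, 236.0] [551.88198497 -14.79940532  21.        ]
scene pan 0.67 [328.6, 238.3] [560.92112697  -4.81028434   6.        ]
scene stand 0.61 [327.6, 236.6] [566.85480378  -6.82378562   6.        ]
head 156 [[583.0, -17.0, 224.0], [596.0, 1.0, 234.0], [614.0, 17.0, 244.0]]
top bead 0.47 [322.8, 226.1] [548.55866941  -4.93712593  21.        ]
top pan 0.6 [320.2, 221.2] [562.73848108   1.98338739   6.        ]
top plunger_top 0.57 [321.4, 194.7] [5.92128474e+02 4.63669939e-01 2.35000000e+02]
top stand 0.75 [321.6, 194.2] [ 6.33461650e+02 -2.24847252e-02  6.00000000e+00]
head 230 [[583.0, -20.0, 213.0], [598.0, -3.0, 235.0], [617.0, 21.0, 244.0]]
```

View pics/j.png

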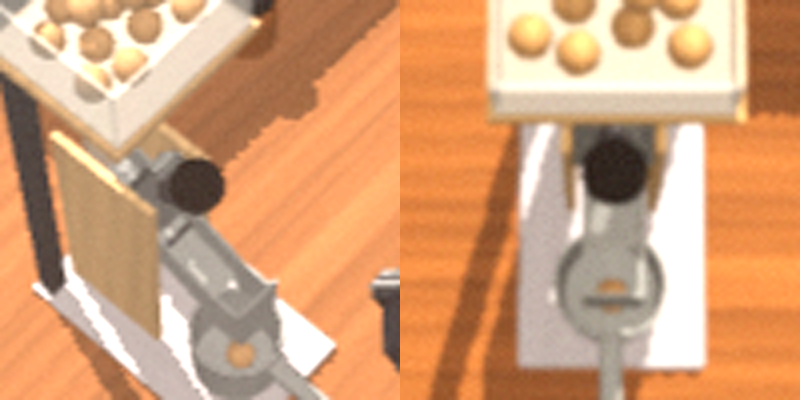

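The bead is in the pan: (240,355) in the scene view and (612,290) in the top view. The pan is centred under the spout, the plunger is back up, and the arm is clear, so I'll hand in.

```bash
python3 -c "
from plant import arm; print(arm.hand_in())"
```

```text
the job is handed in; nothing more can be done
None
```

Handed in at about 24 s of the 48 s limit: in the last pictures the pan stood centred under the spout with the bead in it, the plunger was back up and the arm was clear, and nothing touched the mug, the clear cup or the pigment jar (I didn't re-measure those three at the end, and the hand-in returned no verdict).

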